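# Check two cross-bar caps on thread gauges and sort them

### The job

Two canister caps have been started on thread gauges. Push each cap's cross-bar round clockwise, gently, until it stops; then slide the gauge, upright and staying on the bench, wholly onto the green panel if its cap went fully home (orange band covered) or wholly onto the red panel if it stopped short. Leave the caps screwed as far as they go and leave the other things on the bench alone.

Things in the scene. Friction and masses are not known exactly. Their poses are not given: they have to be found in the camera images.
- gauge_a: thread gauge: loose round aluminium foot, 120 mm diameter, 20 mm tall, about 0.8 kg with its cap, slides on the bench when pushed (it slips or turns above about 3 to 6 N). Threaded spigot in the middle, 45 mm across, up to 41 mm above the bench, orange witness band at its root. Origin: centre of the underside, z up; yaw only serves as reference for the cap's turning.
- gauge_b: second gauge, looks just like gauge_a. Either of the two may be the one with the sound or the bad thread, only turning tells; one of each. Right-hand thread: turned clockwise seen from above, the cap sinks 3.64 mm per rad. It starts 0 to 0.7 rad along the thread, its origin 34 to 37 mm above the gauge's; the sound thread ends (fully home) 4.4 rad along it, the bad one stops dead 2.3 rad along it.
- cap_a: cap started on gauge_a's spigot, stays on it: blue skirt 56 mm across, 24 mm tall; on top a straight white bar, 112 mm long along the cap's x, 10 mm thick (y), 24 to 40 mm above the origin. Origin: centre of the skirt's underside on the screw axis, z up. Fully home: origin 21 mm above the gauge's, orange band covered. Bad thread: stops at 28.6 mm, band still showing.
- cap_b: cap on gauge_b, same shape, axes, home height (21 mm) and bad-thread stop (28.6 mm) as cap_a. Each cap turns with a drag of about 0.05 N m (1 to 1.5 N pushed sideways near a bar end) and stays where it is left; pressing down does not turn it.
- green_panel: green rectangle let flush into the bench top, 200 mm along x by 190 mm along y (a fine white line just inside its edge), no step; fixed. Origin: its centre, z up. Place for gauges whose cap went fully home. It may be on the left or the right.
- red_panel: red rectangle let flush into the bench top, 200 mm along x by 190 mm along y (a fine white line just inside its edge), no step; fixed. Origin: its centre, z up. Place for gauges whose cap stopped short. It may be on the left or the right.
- jar: lidded clear sample jar, 66 mm across, 85 mm tall; loose bystander, origin at the centre of its underside; not part of the job
- amber_bottle: amber reagent bottle, 60 mm across, 150 mm tall; loose bystander, origin at the centre of its underside; not part of the job
- beaker: glass beaker, 72 mm across, 90 mm tall; loose bystander, origin at the centre of its underside; not part of the job
- tip_box: blue pipette-tip box, 85 x 120 x 56 mm tall; loose bystander, origin at the centre of its underside; not part of the job
- slide_box: grey microscope-slide box, 90 x 140 x 32 mm tall; loose bystander, origin at the centre of its underside; not part of the job
- petri_dish: flat closed petri dish, 90 mm across, 15 mm tall; loose bystander, origin at the centre of its underside; not part of the job
- marker: white and green marker pen, 130 mm long along its own y, 14 mm thick; loose bystander, origin at the centre of its underside; not part of the job
There are look-alikes about, which are no part of the job. What is shaped like the gauge_a but brown is not meant.

How it is judged:
By the outcome, as a careful person would: the job done as asked, in the order asked, and still so for the second after the job is handed in, with the robot touching nothing.
It also fails if it takes over 72 s, if anything falls off the work surface, if the arm or the gripper's body presses on something with over 40 N, if the wrist force passes 120 N, or if a joint passes its speed limit or range.

### The arm

A 7-joint arm with a two-finger parallel gripper is mounted at the origin on the work surface. World frame = base frame: x ahead of the robot, y to its left, z up, the work surface at z = 0. Lengths are in m, angles in degrees, forces in N, time in s.
With the tool pointing down it reaches from about 0.425 to 0.875 m from the base axis. Payload 4.7 kg.
Tool frame: the origin (TCP) lies between the finger pads; the fingertips stand 8 mm ahead of it and the grasp point (between the pads) lies 11 mm behind it; z points along the fingers, y is the line along which they close (so a half turn about z gives the same grasp; the last joint's range is limited). The gripper opens to 87 mm and grips with 3 to 60 N. Pads are 19 mm wide; open, the fingers measure 117 mm over their backs; the gripper's body (75 mm by 190 mm) begins 51 mm behind the grasp point.
Start: joints at [64.062, 18.392, -4.016, 83.108, 1.295, 78.541, -3.26], TCP at [0.293, -0.58, 0.231] pointing down, gripper open.
Joint ranges: [-163.93, 163.93], [-17.29, 119.83], [-79.2, 71.16], [3.27, 140.29], [-89.18, 269.18], [5.43, 117.66], [-154.24, 154.24]. Speed limits (degrees/s): [147.25, 147.25, 180, 180, 180, 180, 180].

### API

Orientations are given as [roll, pitch, yaw] about the fixed x, y, z axes, in that order (R = Rz(yaw) Ry(pitch) Rx(roll)).
In Python, from cell import env, viewer gives the robot as it stands. The module is installed in compiled form; this text tells all that it offers.
- The arm moves only by the tool arm_command, never from a script. Its argument "series" is a list of rows, each a list of 2 entries, a list of its own where there are three numbers: the shift along the tool's x, y, z in mm, then the turn about the tool's z in rad. A call has exactly 5 rows; each row is the pose to reach, as a shift and turn from the pose commanded when the call began, along the tool's axes at that moment; what a row does not reach only later rows make up. A row lasts 1/10 s, in which the tool goes at most 50 mm and 8.59 degrees, less where a joint would pass 70% of its speed; a pose out of reach is approached as far as the arm can. A call with a gripper value outside its range is refused whole. "grip" is the gripper command: -1 is fully open, 1 is shut, values between are in proportion, set as the call begins (left out, the last holds). The fingers move at their own pace and stop on an object; "grip_force" is the grip in N (left out, the last holds). Time passes only in rows, so rows that repeat a pose let the fingers close, or fill a call up. It gives the time, the measured TCP pose, the force, the opening and the grip force at its end, in the units of the state.
- env.get_obs(): the state, without advancing time (a new reading comes with each control period).
- viewer.read_camera(name): name is "scene" or "top"; returns (picture, depth): 400x640x3 uint8, blue, green, red; 400x640 float32, m along the optical axis (not along the pixel's ray), 0 where there is no reading.
- viewer.calibration(name): a dict with "K" (3x3 intrinsics, pixels), "T" (4x4, takes a point from camera to world coordinates). Camera axes: x right, y up, looking along -z (the intrinsics and any distortion apply to the point x, -y, -z); pixel columns grow to the right and rows downward; lengths in m; the calibration is good to about 2 mm. A picture is of the moment at which its call begins. calibration takes no time and is no camera call.
- env.sign_off(): hands the job in; it is judged then, once.
The state is a dict: "time_s": time; "qpos": joint angles; "joint_velocities": joint speeds; "effort": joint torques, N m; "tool_pos": TCP position; "tool_rot": TCP orientation; "force": force on the tool from outside, world axes, zero at the start; "wrist_torque": the same for the moment, N m; "grip_width": finger opening in m; "grasp_force": force on a finger pad.
Only numpy, scipy, OpenCV 4.12 (cv2) and the standard library are available. Lean on these libraries where they do the work, as an engineer would, in place of code of your own. Each camera call takes 0.05 s, during which the arm holds its last target. There are 200 camera calls.

## Working session

There is one attempt and no reset: what is moved stays moved. The work goes in short steps, Python scripts to look and compute and a tool call to move; the robot and the scene stay as the last step left them, time stands still between calls to the robot, and variables do not carry over. Pictures are saved under pics/ and viewed, at most 10 in all, crops included, and the job is handed in when it is done.

Besides the shell and the picture viewer there is one more tool, called after "Emit:" as a command line: name --argument value ..., lists and objects as JSON in quotes. arm_command: Moves the arm, as the interface text tells. Its arguments: {"type":"object","properties":{"series":{"type":"array"},"grip":{"type":"number"},"grip_force":{"type":"number"}},"required":["series"]}

```bash
mkdir -p pics; ls; python3 - <<'E'
from cell import env, viewer
import cv2, numpy as np
for n in ("scene","top"):
    p,d=viewer.read_camera(n); cv2.imwrite(f"pics/{n}0.png",p); np.save(f"{n}0.npy",d)
    c=viewer.calibration(n); print(n,c)
print(env.get_obs())
E
```

```text
pics
scene {'K': array([[427.14770765,   0.        , 320.73334971],
       [  0.        , 427.14770765, 203.50286065],
       [  0.        ,   0.        ,   1.        ]]), 'T': array([[-0.10838378, -0.85878856,  0.50073462,  1.16058379],
       [ 0.99406312, -0.09847198,  0.04627943,  0.05525387],
       [ 0.00956408,  0.50277776,  0.8643628 ,  1.14018106],
       [ 0.        ,  0.        ,  0.        ,  1.        ]])}
top {'K': array([[370.71207422,   0.        , 319.9966442 ],
       [  0.        , 370.71207422, 200.097708  ],
       [  0.        ,   0.        ,   1.        ]]), 'T': array([[-0.01264829,  0.99088094, -0.1341454 ,  0.41142503],
       [-0.99987095, -0.01120443,  0.01151286,  0.00889668],
       [ 0.00990485,  0.13427371,  0.99089478,  0.97770922],
       [ 0.        ,  0.        ,  0.        ,  1.        ]])}
{'time_s': 0.1, 'qpos': array([64.06231819, 18.43416786, -4.01675008, 83.1675539 ,  1.295571  ,
       78.54010669, -3.25873352]), 'joint_velocities': array([ 0.16263816, -0.1292028 ,  0.04095011, -0.18456903,  0.07770832,
       -0.09560459, -0.00383831]), 'effort': array([ 1.43049579e-04, -4.92569876e+01, -4.05533854e-01, -3.13400745e+01,
       -6.42759749e-02,  3.94937466e-02,  6.55022362e-06]), 'tool_pos': array([ 0.29227103, -0.58005315,  0.22958148]), 'tool_rot': array([-1.79903439e+02,  5.58028134e-03,  2.67498099e+01]), 'force': array([-1.0855689 , -0.91741379, -0.46786523]), 'wrist_torque': array([0.00831399, 0.01477882, 0.02419084]), 'grasp_force': 0.0, 'grip_width': 0.08702427040650436}
```

View pics/scene0.png

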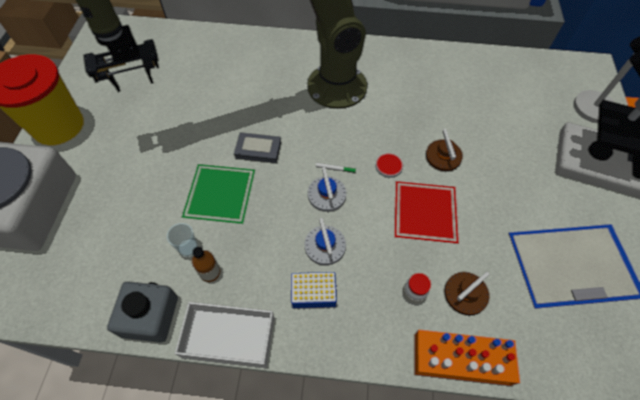

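View pics/top0.png

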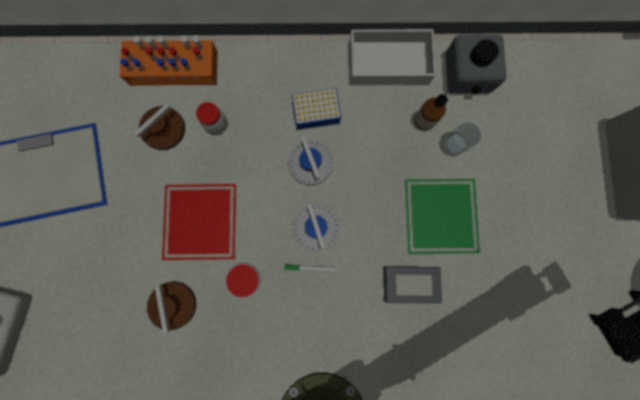

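The scene view shows the two blue-capped gauges at scene (327,190) and (325,243), which are top (315,227) and (311,162). They have grey aluminium feet, so they fit the description. The look-alikes are brown: scene (444,153) and (467,292). Red is at +y and green at −y. Next I measure.

```bash
cat > h.py <<'E'
import cv2, numpy as np
from cell import env, viewer
def cast(n,u,v,z):
    c=viewer.calibration(n);K,T=c["K"],c["T"]
    r=T[:3,:3]@np.array([(u-K[0,2])/K[0,0],-(v-K[1,2])/K[1,1],-1]); o=T[:3,3]
    return o+r*(z-o[2])/r[2]
def cloud(n,d):
    c=viewer.calibration(n);K,T=c["K"],c["T"]
    v,u=np.mgrid[:d.shape[0],:d.shape[1]]
    P=np.stack([(u-K[0,2])/K[0,0]*d,-(v-K[1,2])/K[1,1]*d,-d],-1)
    return P@T[:3,:3].T+T[:3,3]
def mask(p,col):
    h=cv2.cvtColor(p,cv2.COLOR_BGR2HSV);H,S,V=cv2.split(h)
    r={"blue":(105,130,120,60),"green":(50,85,100,40),"orange":(8,22,140,100),"red":(0,5,150,60)}[col]
    m=(H>=r[0])&(H<=r[1])&(S>=r[2])&(V>=r[3])
    if col=="red": m|=(H>172)&(S>150)
    return m.astype(np.uint8)
def blobs(m,amin=60):
    n,l,s,c=cv2.connectedComponentsWithStats(m)
    return [(c[i],s[i],l==i) for i in range(1,n) if s[i,4]>=amin]
def bar(n,p,P,cx,cy,r=.07):
    "white bar pixels by height near (cx,cy): centre, angle, height"
    g=cv2.cvtColor(p,cv2.COLOR_BGR2HSV)
    near=np.hypot(P[...,0]-cx,P[...,1]-cy)<r
    m=near&(P[...,2]>.045)&(g[...,1]<60)&(g[...,2]>120)
    q=P[m]; 
    if len(q)<10: return None
    z=np.median(q[:,2]); v,u=np.nonzero(m)
    w=np.array([cast(n,a,b,z) for a,b in zip(u,v)])[:,:2]
    (x,y),(a,b),t=cv2.minAreaRect(w.astype(np.float32)*1000)
    pc=np.linalg.svd(w-w.mean(0))[2][0] if 0 else np.linalg.eigh(np.cov(w.T))[1][:,1]
    return np.round([x,y,max(a,b),min(a,b),z*1000,np.degrees(np.arctan2(pc[1],pc[0]))%180,len(q)],1)
E
cat > m.py <<'E'
import sys; from h import *
tag=sys.argv[1]
for n in ("scene","top"):
    p,d=viewer.read_camera(n); cv2.imwrite(f"pics/{n}{tag}.png",p); P=cloud(n,d)
    print(n)
    for col in ("green","red"):
        for c,s,m in blobs(mask(p,col),800): print(col,c.round(),s[4],cast(n,*c,0)[:2].round(3))
    for c,s,m in blobs(mask(p,"blue"),80):
        z=np.median(P[m][:,2]); x=cast(n,*c,z)
        if z>.03 and .4<x[0]<.85 and abs(x[1])<.5:
            print("blue",c.round(),s,x.round(3)); print("  bar",bar(n,p,P,x[0],x[1]))
E
python3 m.py 1; python3 - <<'E'
from h import *
p=cv2.imread("pics/top0.png");P=cloud("top",np.load("top0.npy"))
for nm,u,v in [("marker",310,267),("petri",243,280),("slide",412,285),("beaker",455,142),("amber",432,108),("jar",210,115),("tip",317,107),("brown1",172,305),("brown2",162,128),("gA",290,243),("gB",285,175)]: print(nm,P[v,u].round(3))
q=cv2.imread("pics/scene0.png")[150:290,270:390]; cv2.imwrite("pics/crop1.png",cv2.resize(q,None,fx=5,fy=4.2))
E
```

```text
scene
green [219. 193.] 2313 [ 0.499 -0.326]
red [26. 79.] 2512 [ 0.097 -1.142]
red [426. 212.] 2442 [0.492 0.316]
blue [322. 188.] [318 179   9  17 104] [ 0.48  -0.004  0.061]
  bar [468.1   8.  109.7  13.   76.8  18.3 122. ]
blue [320. 240.] [316 231  10  19 121] [0.653 0.009 0.06 ]
  bar [647.8   8.5 111.2  38.6  75.3  20.3 155. ]
blue [331. 237.] [327 230   8  17  83] [0.641 0.038 0.06 ]
  bar [647.8   8.5 111.2  38.6  75.3  20.3 155. ]
blue [314. 304.] [292 301  44   7 214] [0.827 0.011 0.033]
  bar [791.6   6.1 118.2  65.6  52.6  98.5 627. ]
top
green [442. 216.] 3685 [ 0.498 -0.325]
red [199. 221.] 3766 [0.491 0.317]
blue [316. 156.] [311 149  10  17  98] [0.648 0.006 0.059]
  bar [645.4  22.  105.2   5.6  75.1  19.8  83. ]
blue [305. 161.] [300 151  11  19 126] [0.636 0.036 0.059]
  bar [645.4  22.  105.2   5.6  75.1  19.8  83. ]
blue [322. 225.] [317 216  10  19 107] [ 0.474 -0.006  0.06 ]
  bar [677.9 -50.9 629.1 153.2  76.3 160.  112. ]
blue [310. 228.] [306 219  10  19 115] [0.465 0.024 0.06 ]
  bar [677.9 -50.9 629.1 153.2  76.3 160.  112. ]
marker [0.369 0.025 0.015]
petri [0.339 0.196 0.016]
slide [ 0.322 -0.23   0.032]
beaker [ 0.675 -0.34   0.084]
amber [ 0.752 -0.277  0.114]
jar [0.75  0.271 0.084]
tip [0.783 0.003 0.049]
brown1 [0.286 0.356 0.059]
brown2 [0.728 0.402 0.055]
gA [0.431 0.077 0.   ]
gB [0.613 0.091 0.   ]
```

View pics/crop1.png

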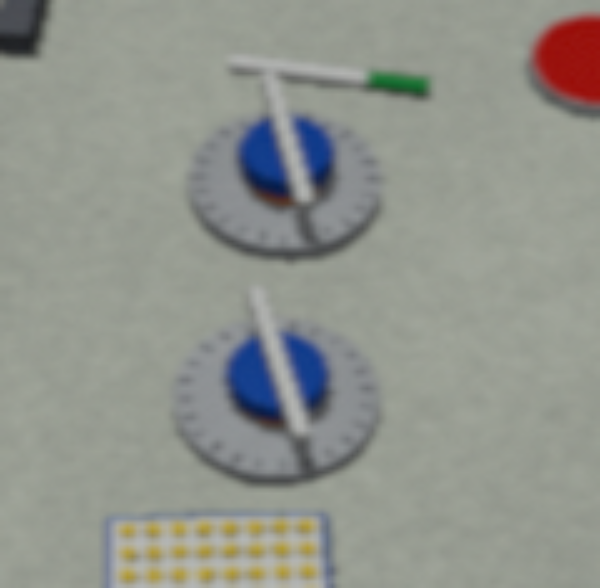

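The crop confirms two grey-footed, blue-capped gauges with the orange band showing: near one at (0.469, 0.009), far one at (0.645, 0.022). Both bars lie at about 19° and the bar tops are at 76 mm. Next I plan the approach, with tool x along the near bar at yaw 199° so the last joint has room for the whole turn.

```bash
cat > plan.py <<'E'
import sys,math; from cell import env
def plan(tx,ty,tz,turn,ncalls,p=None,yaw=None):
    "linear world path in ncalls calls; print end-of-call shift (tool axes, mm) and turn per call"
    o=env.get_obs(); p=list(o["tool_pos"]) if p is None else p; yaw=o["tool_rot"][2] if yaw is None else yaw
    d=[(a-b)*1000/ncalls for a,b in zip((tx,ty,tz),p)]
    for i in range(ncalls):
        c,s=math.cos(math.radians(yaw)),math.sin(math.radians(yaw))
        print("shift per row",[round(v/5,1) for v in (c*d[0]+s*d[1], s*d[0]-c*d[1], -d[2])],"turn/row",round(turn/ncalls/5,3))
        yaw-=math.degrees(turn/ncalls)
if __name__=="__main__":
    a=[float(v) for v in sys.argv[1:5]]; o=env.get_obs()
    print(o["time_s"],o["tool_pos"].round(4),o["tool_rot"].round(1),o["qpos"].round(0),o["force"].round(1),o["wrist_torque"].round(2)); plan(*a,int(sys.argv[5]))
E
python3 plan.py 0.469 0.009 0.125 -3.0 4
```

```text
0.2 [ 0.2923 -0.5802  0.2299] [-179.9    0.    26.7] [64. 18. -4. 83.  1. 79. -3.] [ 0.3 -0.1  0.5] [ 0.05  0.01 -0.01]
shift per row [np.float64(21.1), np.float64(-22.3), np.float64(5.2)] turn/row -0.15
shift per row [np.float64(30.7), np.float64(-1.9), np.float64(5.2)] turn/row -0.15
shift per row [np.float64(23.8), np.float64(19.5), np.float64(5.2)] turn/row -0.15
shift per row [np.float64(4.1), np.float64(30.5), np.float64(5.2)] turn/row -0.15
```

Emit:
arm_command --series '[[[21, -22, 5], -0.149], [[42, -45, 10], -0.298], [[63, -67, 15], -0.447], [[84, -89, 20], -0.596], [[105, -111, 26], -0.745]]' --grip -1

```text
time_s: 0.7
tool_pos: [0.3366, -0.4329, 0.2043]
tool_rot: [180.0, 0.0, 69.8]
force: [1.3, 0.7, 1.0]
grip_width: 0.0867
grasp_force: 0.0
```

Emit:
arm_command --series '[[[31, -2, 5], -0.149], [[61, -4, 10], -0.298], [[92, -6, 15], -0.447], [[123, -8, 20], -0.596], [[153, -9, 26], -0.745]]'

```text
time_s: 1.2
tool_pos: [0.3818, -0.2864, 0.1785]
tool_rot: [-180.0, 0.0, 112.5]
force: [0.7, -0.2, 0.9]
grip_width: 0.0875
grasp_force: 0.0
```

Emit:
arm_command --series '[[[24, 19, 5], -0.149], [[48, 39, 10], -0.298], [[71, 58, 15], -0.447], [[95, 78, 20], -0.596], [[119, 97, 26], -0.745]]'

```text
time_s: 1.7
tool_pos: [0.427, -0.1398, 0.1525]
tool_rot: [-180.0, 0.0, 155.2]
force: [0.4, 0.5, -0.0]
grip_width: 0.0873
grasp_force: 0.0
```

```bash
python3 plan.py 0.469 0.009 0.125 -0.75 1
```

```text
1.7 [ 0.427  -0.1398  0.1525] [-180.     0.   155.2] [ 46.  -2. -31. 115.  -1.  67.  81.] [ 0.4  0.5 -0. ] [ 0.07 -0.17  0.07]
shift per row [np.float64(4.9), np.float64(30.5), np.float64(5.5)] turn/row -0.15
```

Emit:
arm_command --series '[[[5, 30, 5], -0.15], [[10, 61, 11], -0.3], [[15, 92, 16], -0.45], [[20, 122, 22], -0.6], [[25, 152, 27], -0.76]]'

```text
time_s: 2.2
tool_pos: [0.4689, 0.0084, 0.1253]
tool_rot: [-180.0, 0.0, -161.9]
force: [-0.1, 0.3, 1.1]
grip_width: 0.0868
grasp_force: 0.0
```

```bash
python3 plan.py 0.469 0.009 0.072 0 1
```

```text
2.2 [0.4689 0.0084 0.1253] [-180.     0.  -161.9] [ 36.   3. -41. 114.   2.  63. 102.] [-0.1  0.3  1.1] [ 0.13 -0.16  0.02]
shift per row [np.float64(-0.1), np.float64(0.1), np.float64(10.7)] turn/row 0.0
```

Emit:
arm_command --series '[[[0, 0, 11], 0], [[0, 0, 22], 0], [[0, 0, 33], 0], [[0, 0, 44], 0], [[0, 0, 53], 0]]'

```text
time_s: 2.7
tool_pos: [0.4682, 0.0062, 0.0713]
tool_rot: [180.0, -0.1, -162.4]
force: [0.5, -0.4, -0.1]
grip_width: 0.0871
grasp_force: 0.0
```

Emit:
arm_command --series '[[[0, 0, 0], 0], [[0, 0, 0], 0], [[0, 0, 0], 0], [[0, 0, 0], 0], [[0, 0, 0], 0]]' --grip 1 --grip_force 4

```text
time_s: 3.2
tool_pos: [0.4691, 0.0072, 0.0729]
tool_rot: [-180.0, 0.0, -162.2]
force: [-0.6, 0.4, -0.4]
grip_width: 0.0549
grasp_force: 0.0
```

Emit:
arm_command --series '[[[0, 0, 0], 0], [[0, 0, 0], 0], [[0, 0, 0], 0], [[0, 0, 0], 0], [[0, 0, 0], 0]]'

```text
time_s: 3.7
tool_pos: [0.4688, 0.0072, 0.0725]
tool_rot: [-180.0, 0.0, -162.2]
force: [0.3, -0.1, -0.7]
grip_width: 0.0147
grasp_force: 0.0
```

```bash
python3 plan.py 0.469 0.009 0.072 0 1;python3 - <<'E'
from h import *
P={}
for n in ("scene","top"):
    p,d=viewer.read_camera(n); cv2.imwrite(f"pics/{n}2.png",p)
q=cv2.imread("pics/scene2.png")[120:290,250:400]; cv2.imwrite("pics/crop2.png",cv2.resize(q,None,fx=3.5,fy=3.5))
E
```

```text
3.7 [0.4688 0.0072 0.0725] [-180.     0.  -162.2] [ 35.   8. -41. 117.   6.  57.  99.] [ 0.3 -0.1 -0.7] [ 0.08 -0.13 -0.02]
shift per row [np.float64(-0.1), np.float64(0.3), np.float64(0.1)] turn/row 0.0
```

View pics/crop2.png

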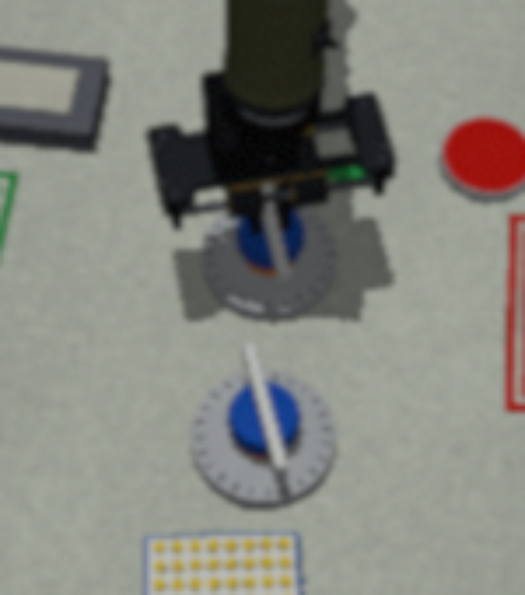

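The fingers straddle the near bar close to its middle, around crop (270,190). I finish closing, then turn clockwise in steps and lower the tool with the thread.

Emit:
arm_command --series '[[[0, 0, 0], 0], [[0, 0, 0], 0], [[0, 0, 0], 0], [[0, 0, 0.3], 0.07], [[0, 0, 0.5], 0.15]]'

```text
time_s: 4.3
tool_pos: [0.4684, 0.0083, 0.072]
tool_rot: [179.9, -0.0, -171.0]
force: [-2.1, 4.0, 1.7]
grip_width: 0.0101
grasp_force: 4.0
```

Emit:
arm_command --series '[[[0, 0, 0.4], 0.12], [[0, 0, 0.9], 0.24], [[0, 0, 1.3], 0.36], [[0, 0, 1.7], 0.48], [[0, 0, 2.2], 0.6]]'

```text
time_s: 4.8
tool_pos: [0.4694, 0.0079, 0.0699]
tool_rot: [179.9, 0.1, 154.6]
force: [0.7, 3.0, 0.9]
grip_width: 0.0103
grasp_force: 4.0
```

```bash
python3 plan.py 0.469 0.009 0.072 0 1
```

```text
4.8 [0.4694 0.0079 0.0699] [1.799e+02 1.000e-01 1.546e+02] [ 31.   7. -37. 117.   5.  57.  56.] [0.7 3.  0.9] [ 0.97 -0.21  0.06]
shift per row [np.float64(0.2), np.float64(0.2), np.float64(-0.4)] turn/row 0.0
```

Emit:
arm_command --series '[[[0.4, 0.9, 0.4], 0.12], [[0.9, 1.8, 0.9], 0.24], [[0.9, 1.8, 1.3], 0.36], [[0.9, 1.8, 1.7], 0.48], [[0.9, 1.8, 2.2], 0.6]]'

```text
time_s: 5.3
tool_pos: [0.47, 0.0088, 0.0678]
tool_rot: [179.9, 0.1, 120.2]
force: [2.4, 1.0, -1.0]
grip_width: 0.0096
grasp_force: 4.0
```

```bash
python3 plan.py 0.469 0.009 0.072 0 1
```

```text
5.3 [0.47   0.0088 0.0678] [1.799e+02 1.000e-01 1.202e+02] [ 28.   7. -34. 118.   5.  56.  22.] [ 2.4  1.  -1. ] [ 0.39 -0.56  0.05]
shift per row [np.float64(0.1), np.float64(-0.2), np.float64(-0.8)] turn/row 0.0
```

Emit:
arm_command --series '[[[0, 0, 0.4], 0.12], [[0, 0, 0.9], 0.24], [[0, 0, 1.3], 0.36], [[0, 0, 1.7], 0.48], [[0, 0, 1.8], 0.5]]'

```text
time_s: 5.8
tool_pos: [0.4701, 0.0085, 0.0661]
tool_rot: [179.8, 0.1, 91.7]
force: [2.9, 0.2, -2.3]
grip_width: 0.01
grasp_force: 4.0
```

```bash
python3 plan.py 0.469 0.009 0.072 0 1
```

```text
5.8 [0.4701 0.0085 0.0661] [1.798e+02 1.000e-01 9.170e+01] [ 26.   7. -32. 118.   5.  56.  -6.] [ 2.9  0.2 -2.3] [-0.06 -0.7   0.04]
shift per row [np.float64(0.1), np.float64(-0.2), np.float64(-1.2)] turn/row 0.0
```

Emit:
arm_command --series '[[[0, 1, 0.2], 0.08], [[0, 1.5, 0.5], 0.16], [[0, 1.5, 0.8], 0.24], [[0, 1.5, 1.0], 0.32], [[0, 1.5, 1.3], 0.4]]'

```text
time_s: 6.3
tool_pos: [0.4711, 0.0083, 0.0647]
tool_rot: [179.9, 0.0, 68.8]
force: [2.5, -0.9, -1.8]
grip_width: 0.0099
grasp_force: 4.0
```

```bash
python3 plan.py 0.469 0.009 0.072 0 1
```

```text
6.3 [0.4711 0.0083 0.0647] [179.9   0.   68.8] [ 25.   7. -30. 118.   5.  56. -29.] [ 2.5 -0.9 -1.8] [-0.12 -0.59  0.06]
shift per row [np.float64(-0.0), np.float64(-0.4), np.float64(-1.5)] turn/row 0.0
```

Emit:
arm_command --series '[[[0, 0, 0.2], 0.08], [[0, 0, 0.5], 0.16], [[0, 0, 0.8], 0.24], [[0, 0, 1.0], 0.32], [[0, 0, 1.0], 0.32]]'

```text
time_s: 6.8
tool_pos: [0.4712, 0.0087, 0.0641]
tool_rot: [179.9, -0.0, 50.6]
force: [2.4, -0.2, 1.3]
grip_width: 0.0143
grasp_force: 4.7
```

```bash
python3 plan.py 0.469 0.009 0.072 0 1
```

```text
6.8 [0.4712 0.0087 0.0641] [179.9  -0.   50.6] [ 23.   7. -29. 118.   4.  56. -47.] [ 2.4 -0.2  1.3] [-0.08 -0.36  0.19]
shift per row [np.float64(-0.2), np.float64(-0.4), np.float64(-1.6)] turn/row 0.0
```

The torque jumped to 0.19 N m and the pads wedged open at about 2.3 rad, which matches the bad-thread stop. I open, lift, and go to the far gauge while turning back, then check by camera.

Emit:
arm_command --series '[[[0, 0, 0], 0], [[0, 0, 0], 0], [[0, 0, 0], 0], [[0, 0, -20], 0], [[0, 0, -56], 0]]' --grip -1

```text
time_s: 7.3
tool_pos: [0.4675, 0.0092, 0.1176]
tool_rot: [-179.7, 0.2, 50.6]
force: [1.2, -0.3, 0.7]
grip_width: 0.0466
grasp_force: 0.0
```

```bash
python3 plan.py 0.647 0.022 0.122 -2.59 4
```

```text
7.3 [0.4675 0.0092 0.1176] [-179.7    0.2   50.6] [ 24.   3. -29. 115.   2.  63. -45.] [ 1.2 -0.3  0.7] [-0.05 -0.1  -0.03]
shift per row [np.float64(6.2), np.float64(6.5), np.float64(-0.2)] turn/row -0.13
shift per row [np.float64(1.0), np.float64(8.9), np.float64(-0.2)] turn/row -0.13
shift per row [np.float64(-4.6), np.float64(7.7), np.float64(-0.2)] turn/row -0.13
shift per row [np.float64(-8.3), np.float64(3.4), np.float64(-0.2)] turn/row -0.13
```

Emit:
arm_command --series '[[[6, 6.5, 0], -0.13], [[12, 13, 0], -0.26], [[18.5, 19.5, 0], -0.39], [[25, 26, 0], -0.52], [[31, 32, 0], -0.65]]'

```text
time_s: 7.8
tool_pos: [0.5146, 0.0128, 0.1192]
tool_rot: [-179.9, 0.0, 88.1]
force: [-0.2, 0.1, -0.7]
grip_width: 0.0842
grasp_force: 0.0
```

Emit:
arm_command --series '[[[1, 9, 0], -0.13], [[2, 18, 0], -0.26], [[3, 27, 0], -0.39], [[4, 36, 0], -0.52], [[5, 45, 0], -0.65]]'

```text
time_s: 8.3
tool_pos: [0.5597, 0.016, 0.1191]
tool_rot: [-179.9, -0.0, 125.4]
force: [0.5, -0.0, -0.1]
grip_width: 0.0872
grasp_force: 0.0
```

```bash
python3 plan.py 0.647 0.022 0.122 -1.29 2; python3 - <<'E'
from h import *
p,d=viewer.read_camera("scene"); cv2.imwrite("pics/scene3.png",p);P=cloud("scene",d)
print(bar("scene",p,P,.471,.009))
for c,s,m in blobs(mask(p,"blue"),40):
    x=P[m]; 
    if .4<x[:,0].mean()<.6 and abs(x[:,1].mean())<.1: print(c.round(),len(x),np.median(x,0).round(4))
for c,s,m in blobs(mask(p,"orange"),4): print("or",c.round(),s[4],P[m].mean(0).round(3))
E
```

```text
8.3 [0.5597 0.016  0.1191] [-179.9   -0.   125.4] [ 26.  15. -34. 103.  10.  65.  24.] [ 0.5 -0.  -0.1] [ 0.05 -0.12 -0.03]
shift per row [np.float64(-4.6), np.float64(7.5), np.float64(-0.3)] turn/row -0.129
shift per row [np.float64(-8.1), np.float64(3.2), np.float64(-0.3)] turn/row -0.129
None
or [631. 101.] 84 [-0.294  1.263 -0.224]
or [465. 358.] 3223 [0.925 0.391 0.059]
```

Emit:
arm_command --series '[[[-4.5, 7.5, 0], -0.13], [[-9, 15, 0], -0.26], [[-14, 22.5, 0], -0.39], [[-18.5, 30, 0], -0.52], [[-23, 38, 0], -0.645]]'

```text
time_s: 8.85
tool_pos: [0.6038, 0.0188, 0.1191]
tool_rot: [-180.0, -0.1, 162.2]
force: [0.1, -0.1, 0.0]
grip_width: 0.0869
grasp_force: 0.0
```

Emit:
arm_command --series '[[[-8, 3, 0], -0.13], [[-16, 6.5, 0], -0.26], [[-24, 10, 0], -0.39], [[-32, 13, 0], -0.52], [[-41, 16, 0], -0.645]]'

```text
time_s: 9.35
tool_pos: [0.6477, 0.0214, 0.119]
tool_rot: [180.0, -0.1, -160.9]
force: [-0.2, 0.1, -0.5]
grip_width: 0.0869
grasp_force: 0.0
```

```bash
python3 plan.py 0.647 0.022 0.072 0 1; python3 - <<'E'
from h import *
for n in ("scene","top"):
    p,d=viewer.read_camera(n); cv2.imwrite(f"pics/{n}4.png",p);P=cloud(n,d)
    near=np.hypot(P[...,0]-.471,P[...,1]-.01)<.07
    print(n,[ (round(h,3),int((near&(P[...,2]>h)&(P[...,2]<=h+.004)).sum())) for h in np.arange(.04,.09,.004)])
    m=mask(p,"blue")>0
    print(np.median(P[m&near],0) if (m&near).sum() else None)
q=cv2.imread("pics/scene4.png")[120:290,250:400]; cv2.imwrite("pics/crop4.png",cv2.resize(q,None,fx=3.5,fy=3.5))
E
```

```text
9.35 [0.6477 0.0214 0.119 ] [ 1.800e+02 -1.000e-01 -1.609e+02] [ 29.  29. -44.  90.  21.  70.  90.] [-0.2  0.1 -0.5] [ 0.14 -0.09  0.02]
shift per row [np.float64(0.1), np.float64(0.2), np.float64(9.4)] turn/row 0.0
scene [(np.float64(0.04), 0), (np.float64(0.044), 0), (np.float64(0.048), 0), (np.float64(0.052), 0), (np.float64(0.056), 2), (np.float64(0.06), 1), (np.float64(0.064), 2), (np.float64(0.068), 3), (np.float64(0.072), 0), (np.float64(0.076), 0), (np.float64(0.08), 0), (np.float64(0.084), 0), (np.float64(0.088), 0)]
None
top [(np.float64(0.04), 1), (np.float64(0.044), 13), (np.float64(0.048), 149), (np.float64(0.052), 150), (np.float64(0.056), 3), (np.float64(0.06), 5), (np.float64(0.064), 79), (np.float64(0.068), 78), (np.float64(0.072), 1), (np.float64(0.076), 0), (np.float64(0.08), 0), (np.float64(0.084), 0), (np.float64(0.088), 0)]
[0.46676328 0.00623148 0.05213493]
```

View pics/crop4.png

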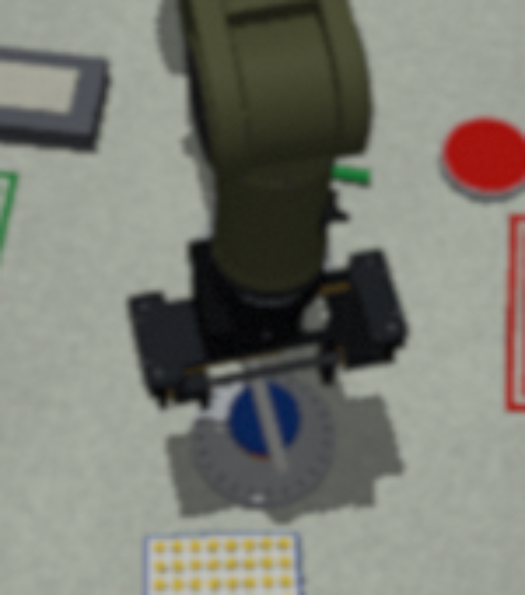

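The near cap now has its skirt top at 52 mm and bar top at 68 mm, which is the bad stop, so that gauge goes to red. The gripper stands centred over the far bar at crop (262,390), so I descend and close.

Emit:
arm_command --series '[[[0, 0, 11], 0], [[0, 1, 22], 0], [[0, 1, 33], 0], [[0, 1, 44], 0], [[0, 1, 48], 0]]'

```text
time_s: 9.95
tool_pos: [0.6465, 0.0224, 0.0694]
tool_rot: [180.0, -0.2, -161.1]
force: [-0.7, -0.6, 0.9]
grip_width: 0.087
grasp_force: 0.0
```

Emit:
arm_command --series '[[[0, 0, 0], 0], [[0, 0, 0], 0], [[0, 0, 0], 0], [[0, 0, 0], 0], [[0, 0, 0], 0]]' --grip 1 --grip_force 4

```text
time_s: 10.45
tool_pos: [0.648, 0.0225, 0.0719]
tool_rot: [-180.0, 0.0, -161.1]
force: [0.7, 0.5, -0.7]
grip_width: 0.0551
grasp_force: 0.0
```

Emit:
arm_command --series '[[[0, 0, 0], 0], [[0, 0, 0], 0], [[0, 0, 0], 0], [[0, 0, 0], 0], [[0, 0, 0], 0]]'

```text
time_s: 10.95
tool_pos: [0.6477, 0.0226, 0.0715]
tool_rot: [-180.0, -0.0, -161.1]
force: [0.8, 0.1, 0.4]
grip_width: 0.0152
grasp_force: 0.0
```

Emit:
arm_command --series '[[[0, 0, 0], 0], [[0, 0, 0], 0], [[0, 0, 0], 0], [[0, 0, 0.4], 0.1], [[0, 0, 0.8], 0.22]]'

```text
time_s: 11.45
tool_pos: [0.6478, 0.0225, 0.0707]
tool_rot: [-180.0, -0.0, -173.9]
force: [0.4, 0.0, 0.5]
grip_width: 0.01
grasp_force: 4.0
```

Emit:
arm_command --series '[[[0, 0, 0.4], 0.12], [[0, 0, 0.9], 0.24], [[0, 0, 1.3], 0.36], [[0, 0, 1.7], 0.48], [[0, 0, 2.2], 0.6]]'

```text
time_s: 11.95
tool_pos: [0.6475, 0.021, 0.0685]
tool_rot: [-179.9, 0.0, 151.6]
force: [-0.7, -1.4, 1.9]
grip_width: 0.01
grasp_force: 4.0
```

```bash
python3 plan.py 0.647 0.022 0.072 0 1
```

```text
11.95 [0.6475 0.021  0.0685] [-179.9    0.   151.6] [ 22.  29. -34.  93.  18.  64.  45.] [-0.7 -1.4  1.9] [-0.36  0.17  0.06]
shift per row [np.float64(0.2), np.float64(0.1), np.float64(-0.7)] turn/row 0.0
```

Emit:
arm_command --series '[[[0, 0, 0.4], 0.12], [[0, 0, 0.9], 0.24], [[0, 0, 1.3], 0.36], [[0, 0, 1.7], 0.48], [[0, 0, 2.2], 0.6]]'

```text
time_s: 12.45
tool_pos: [0.6465, 0.02, 0.0662]
tool_rot: [-179.7, 0.1, 117.2]
force: [-3.8, -3.0, 3.4]
grip_width: 0.0099
grasp_force: 4.0
```

Emit:
arm_command --series '[[[0, 0, 0.4], 0.12], [[0, 0, 0.9], 0.24], [[0, 0, 1.3], 0.36], [[0, 0, 1.7], 0.48], [[0, 0, 2.2], 0.6]]'

```text
time_s: 12.95
tool_pos: [0.6451, 0.02, 0.0638]
tool_rot: [-179.7, 0.3, 82.8]
force: [-7.7, -3.5, 5.0]
grip_width: 0.0101
grasp_force: 4.0
```

```bash
python3 plan.py 0.647 0.022 0.072 0 1
```

```text
12.95 [0.6451 0.02   0.0638] [-179.7    0.3   82.8] [ 12.  27. -21.  93.  11.  62. -19.] [-7.7 -3.5  5. ] [-0.66  1.52  0.09]
shift per row [np.float64(0.4), np.float64(0.3), np.float64(-1.6)] turn/row 0.0
```

Emit:
arm_command --series '[[[0, 0, 0.4], 0.12], [[0, 0, 0.9], 0.24], [[0, 0, 1.3], 0.36], [[0, 0, 1.7], 0.48], [[0, 0, 2.2], 0.6]]'

```text
time_s: 13.45
tool_pos: [0.6448, 0.0213, 0.0611]
tool_rot: [-179.8, 0.3, 48.5]
force: [-5.8, -0.8, 3.2]
grip_width: 0.0104
grasp_force: 4.0
```

```bash
python3 plan.py 0.647 0.022 0.072 0 1
```

```text
13.45 [0.6448 0.0213 0.0611] [-179.8    0.3   48.5] [  7.  26. -15.  94.   7.  62. -51.] [-5.8 -0.8  3.2] [-0.33  1.39  0.08]
shift per row [np.float64(0.4), np.float64(0.2), np.float64(-2.2)] turn/row 0.0
```

Emit:
arm_command --series '[[[-1.7, -1.9, 0.2], 0.06], [[-1.7, -1.9, 0.6], 0.18], [[-1.7, -1.9, 1.0], 0.3], [[-1.7, -1.9, 1.5], 0.42], [[-1.7, -1.9, 1.8], 0.5]]'

```text
time_s: 13.95
tool_pos: [0.6441, 0.0219, 0.0594]
tool_rot: [180.0, 0.2, 19.9]
force: [-2.3, 0.0, -0.5]
grip_width: 0.01
grasp_force: 4.0
```

```bash
python3 plan.py 0.647 0.022 0.072 0 1
```

```text
13.95 [0.6441 0.0219 0.0594] [180.    0.2  19.9] [  3.  26. -10.  94.   5.  61. -78.] [-2.3  0.  -0.5] [-0.06  0.35 -0.  ]
shift per row [np.float64(0.6), np.float64(0.2), np.float64(-2.5)] turn/row 0.0
```

Emit:
arm_command --series '[[[0, 0, 0.3], 0.08], [[0, 0, 0.6], 0.16], [[0, 0, 0.9], 0.24], [[0, 0, 1.2], 0.32], [[0, 0, 1.4], 0.4]]'

```text
time_s: 14.45
tool_pos: [0.644, 0.0224, 0.058]
tool_rot: [180.0, 0.2, -2.9]
force: [-1.6, 0.3, -1.2]
grip_width: 0.0098
grasp_force: 4.0
```

```bash
python3 plan.py 0.647 0.022 0.072 0 1
```

```text
14.45 [0.644  0.0224 0.058 ] [180.    0.2  -2.9] [  0.  25.  -6.  94.   3.  61. -99.] [-1.6  0.3 -1.2] [0.16 0.39 0.06]
shift per row [np.float64(0.6), np.float64(0.0), np.float64(-2.8)] turn/row 0.0
```

Emit:
arm_command --series '[[[0, 0, 0.2], 0.06], [[0, 0, 0.4], 0.12], [[0, 0, 0.6], 0.18], [[0, 0, 0.9], 0.24], [[0, 0, 1.1], 0.3]]'

```text
time_s: 14.95
tool_pos: [0.6441, 0.0228, 0.0569]
tool_rot: [179.9, 0.1, -20.1]
force: [-1.3, 1.4, -1.2]
grip_width: 0.0097
grasp_force: 4.0
```

```bash
python3 plan.py 0.647 0.022 0.072 0 1
```

```text
14.95 [0.6441 0.0228 0.0569] [ 1.799e+02  1.000e-01 -2.010e+01] [  -2.   25.   -3.   94.    1.   60. -115.] [-1.3  1.4 -1.2] [0.26 0.35 0.05]
shift per row [np.float64(0.6), np.float64(-0.1), np.float64(-3.0)] turn/row 0.0
```

Emit:
arm_command --series '[[[0, 0, 0.2], 0.05], [[0, 0, 0.3], 0.1], [[0, 0, 0.4], 0.15], [[0, 0, 0.5], 0.2], [[0, 0, 0.5], 0.2]]'

```text
time_s: 15.45
tool_pos: [0.6442, 0.023, 0.0563]
tool_rot: [179.9, 0.1, -31.4]
force: [-1.2, 0.5, -2.7]
grip_width: 0.0098
grasp_force: 4.0
```

```bash
python3 plan.py 0.647 0.022 0.072 0 1
```

```text
15.45 [0.6442 0.023  0.0563] [ 1.799e+02  1.000e-01 -3.140e+01] [  -4.   25.   -1.   95.    0.   60. -126.] [-1.2  0.5 -2.7] [0.35 0.28 0.01]
shift per row [np.float64(0.6), np.float64(-0.1), np.float64(-3.1)] turn/row 0.0
```

Emit:
arm_command --series '[[[0, 0, 0.2], 0.05], [[0, 0, 0.4], 0.1], [[0, 0, 0.6], 0.15], [[0, 0, 0.7], 0.2], [[0, 0, 0.8], 0.22]]'

```text
time_s: 15.95
tool_pos: [0.645, 0.0225, 0.0562]
tool_rot: [180.0, 0.0, -44.0]
force: [-0.8, 0.7, -0.9]
grip_width: 0.013
grasp_force: 4.7
```

```bash
python3 plan.py 0.647 0.022 0.072 0 1
```

```text
15.95 [0.645  0.0225 0.0562] [180.   0. -44.] [  -6.   25.    2.   95.   -1.   60. -138.] [-0.8  0.7 -0.9] [0.14 0.14 0.14]
shift per row [np.float64(0.3), np.float64(-0.2), np.float64(-3.2)] turn/row 0.0
```

Emit:
arm_command --series '[[[0, 0, 0.1], 0.04], [[0, 0, 0.2], 0.08], [[0, 0, 0.3], 0.12], [[0, 0, 0.4], 0.16], [[0, 0, 0.4], 0.18]]'

```text
time_s: 16.45
tool_pos: [0.6457, 0.0221, 0.0562]
tool_rot: [-180.0, -0.1, -54.3]
force: [1.5, -0.4, -0.4]
grip_width: 0.0171
grasp_force: 6.3
```

```bash
python3 plan.py 0.647 0.022 0.072 0 1
```

```text
16.45 [0.6457 0.0221 0.0562] [-1.80e+02 -1.00e-01 -5.43e+01] [  -7.   25.    3.   95.   -2.   60. -147.] [ 1.5 -0.4 -0.4] [ 0.07 -0.11  0.18]
shift per row [np.float64(0.2), np.float64(-0.2), np.float64(-3.2)] turn/row 0.0
```

The torque reached 0.18 N m and the pads wedged open after about 4.05 rad at the expected home height, so this gauge is sound and goes to green. Now I open, turn so tool y lies along the travel direction (yaw −23°, with the bar at about −32°), and lower around the skirt.

Emit:
arm_command --series '[[[0, 0, 0], 0], [[0, 0, 0], 0], [[0, 0, 0], -0.1], [[0, 0, 0], -0.2], [[0, 0, 0], -0.3]]' --grip -1

```text
time_s: 16.95
tool_pos: [0.6453, 0.0225, 0.056]
tool_rot: [-180.0, -0.0, -36.9]
force: [-0.2, 0.6, 0.7]
grip_width: 0.0492
grasp_force: 0.0
```

Emit:
arm_command --series '[[[0, 0, 0], -0.1], [[0, 0, 0], -0.18], [[0, 0, 0], -0.25], [[0, 0, 0], -0.25], [[0, 0, 0], -0.25]]'

```text
time_s: 17.45
tool_pos: [0.6452, 0.0224, 0.056]
tool_rot: [-180.0, -0.0, -22.9]
force: [-0.3, 0.3, -0.0]
grip_width: 0.085
grasp_force: 0.0
```

```bash
python3 plan.py 0.644 0.0225 0.036 0 1; python3 - <<'E'
from h import *
for n in ("scene","top"):
    p,d=viewer.read_camera(n); cv2.imwrite(f"pics/{n}5.png",p)
a=cv2.imread("pics/scene5.png")[120:290,250:400]; b=cv2.imread("pics/top5.png")[130:300,240:390]
cv2.imwrite("pics/crop5.png",cv2.resize(np.hstack([a,b]),None,fx=2.6,fy=2.6))
E
```

```text
17.45 [0.6452 0.0224 0.056 ] [-180.    -0.   -22.9] [  -3.   25.   -2.   94.    1.   60. -118.] [-0.3  0.3 -0. ] [ 0.07  0.09 -0.01]
shift per row [np.float64(-0.2), np.float64(0.1), np.float64(4.0)] turn/row 0.0
```

View pics/crop5.png

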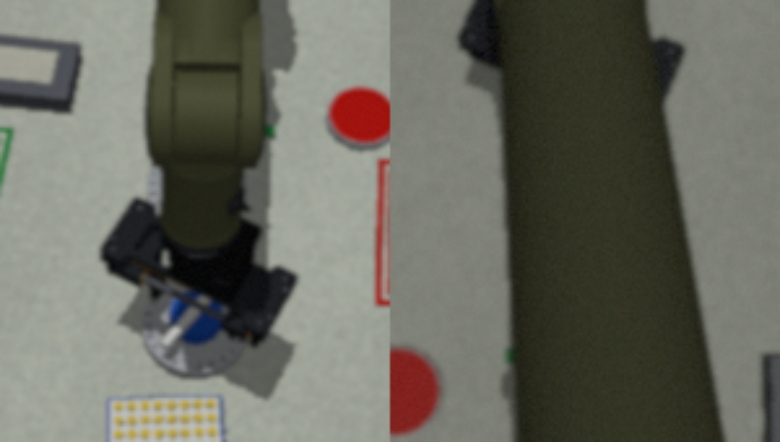

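The fingers stand open either side of the bar (crop (180,325)), with the orange band no longer visible. I lower and close lightly on the skirt.

Emit:
arm_command --series '[[[-1, 0, 5], 0], [[-1, 0, 10], 0], [[-1, 0, 15], 0], [[-1, 0, 20], 0], [[-1, 0, 20], 0]]' --grip 1 --grip_force 6

```text
time_s: 18.05
tool_pos: [0.6435, 0.023, 0.0347]
tool_rot: [180.0, 0.1, -22.8]
force: [-0.9, -0.7, -2.3]
grip_width: 0.056
grasp_force: 6.0
```

```bash
python3 plan.py 0.499 -0.326 0.036 0 6
```

```text
18.05 [0.6435 0.023  0.0347] [ 1.80e+02  1.00e-01 -2.28e+01] [  -3.   27.   -2.   95.    1.   58. -118.] [-0.9 -0.7 -2.3] [-0.13  0.28  0.  ]
shift per row [np.float64(0.1), np.float64(12.6), np.float64(-0.0)] turn/row 0.0
shift per row [np.float64(0.1), np.float64(12.6), np.float64(-0.0)] turn/row 0.0
shift per row [np.float64(0.1), np.float64(12.6), np.float64(-0.0)] turn/row 0.0
shift per row [np.float64(0.1), np.float64(12.6), np.float64(-0.0)] turn/row 0.0
shift per row [np.float64(0.1), np.float64(12.6), np.float64(-0.0)] turn/row 0.0
shift per row [np.float64(0.1), np.float64(12.6), np.float64(-0.0)] turn/row 0.0
```

Emit:
arm_command --series '[[[0, 3, 0], 0], [[0, 9, 0], 0], [[0, 18, 0], 0], [[0, 28, 0], 0], [[0, 38, 0], 0]]'

```text
time_s: 18.55
tool_pos: [0.6282, -0.0142, 0.0351]
tool_rot: [179.9, 0.1, -22.9]
force: [-0.3, 0.2, -8.8]
grip_width: 0.0559
grasp_force: 6.0
```

Emit:
arm_command --series '[[[0, 11, 0], 0], [[0, 22, 0], 0], [[0, 33, 0], 0], [[0, 44, 0], 0], [[0, 55, 0], 0]]'

```text
time_s: 19.05
tool_pos: [0.6079, -0.0637, 0.036]
tool_rot: [180.0, -0.0, -22.8]
force: [0.9, 0.3, -8.8]
grip_width: 0.0557
grasp_force: 6.0
```

Emit:
arm_command --series '[[[0, 12, 0], 0], [[0, 24, 0], 0], [[0, 36, 0], 0], [[0, 48, 0], 0], [[0, 60, 0], 0]]'

```text
time_s: 19.55
tool_pos: [0.5846, -0.1191, 0.036]
tool_rot: [180.0, -0.0, -22.8]
force: [-0.1, -0.9, -8.3]
grip_width: 0.0555
grasp_force: 6.0
```

```bash
python3 plan.py 0.499 -0.326 0.036 0 4
```

```text
19.55 [ 0.5846 -0.1191  0.036 ] [180.   -0.  -22.8] [   8.   21.    1.  103.   -0.   56. -104.] [-0.1 -0.9 -8.3] [0.02 0.04 0.02]
shift per row [np.float64(0.1), np.float64(11.2), np.float64(-0.0)] turn/row 0.0
shift per row [np.float64(0.1), np.float64(11.2), np.float64(-0.0)] turn/row 0.0
shift per row [np.float64(0.1), np.float64(11.2), np.float64(-0.0)] turn/row 0.0
shift per row [np.float64(0.1), np.float64(11.2), np.float64(-0.0)] turn/row 0.0
```

The tool is carrying the gauge's whole weight, so the foot is about a millimetre off the bench. I lower it straight away and loosen the grip to push with slack.

Emit:
arm_command --series '[[[0, 0, 0.5], 0], [[0, 0, 1], 0], [[0, 0, 1.5], 0], [[0, 0, 1.5], 0], [[0, 0, 1.5], 0]]'

```text
time_s: 20.05
tool_pos: [0.5855, -0.1182, 0.0352]
tool_rot: [180.0, -0.1, -22.8]
force: [-1.9, -2.8, -0.7]
grip_width: 0.0561
grasp_force: 6.0
```

Emit:
arm_command --series '[[[0, 0, 0], 0], [[0, 0, 0], 0], [[0, 0, 0], 0], [[0, 0, 0], 0], [[0, 0, 0], 0]]' --grip -0.34

```text
time_s: 20.55
tool_pos: [0.5856, -0.1176, 0.0348]
tool_rot: [-180.0, -0.1, -22.8]
force: [0.7, -0.2, 0.2]
grip_width: 0.058
grasp_force: 0.0
```

```bash
python3 plan.py 0.499 -0.326 0.036 0 4
```

```text
20.55 [ 0.5856 -0.1176  0.0348] [-1.80e+02 -1.00e-01 -2.28e+01] [   8.   22.    1.  103.   -0.   56. -104.] [ 0.7 -0.2  0.2] [ 0.1   0.04 -0.02]
shift per row [np.float64(0.0), np.float64(11.3), np.float64(-0.1)] turn/row 0.0
shift per row [np.float64(0.0), np.float64(11.3), np.float64(-0.1)] turn/row 0.0
shift per row [np.float64(0.0), np.float64(11.3), np.float64(-0.1)] turn/row 0.0
shift per row [np.float64(0.0), np.float64(11.3), np.float64(-0.1)] turn/row 0.0
```

Emit:
arm_command --series '[[[0, 4, 0], 0], [[0, 10, 0], 0], [[0, 18, 0], 0], [[0, 28, 0], 0], [[0, 38, 0], 0]]'

```text
time_s: 21.05
tool_pos: [0.5712, -0.1512, 0.0347]
tool_rot: [-179.8, -0.0, -22.7]
force: [1.3, 5.2, 1.1]
grip_width: 0.0583
grasp_force: 2.5
```

Emit:
arm_command --series '[[[0, 10, 0], 0], [[0, 20, 0], 0], [[0, 30, 0], 0], [[0, 40, 0], 0], [[0, 50, 0], 0]]'

```text
time_s: 21.55
tool_pos: [0.5515, -0.1979, 0.0347]
tool_rot: [-179.9, -0.0, -22.8]
force: [1.6, 5.0, 1.1]
grip_width: 0.0584
grasp_force: 2.6
```

```bash
python3 plan.py 0.499 -0.326 0.036 0 4; python3 - <<'E'
from h import *
p,d=viewer.read_camera("scene"); cv2.imwrite("pics/scene6.png",p);P=cloud("scene",d)
for c,s,m in blobs(mask(p,"blue"),20):
    x=np.median(P[m],0)
    if x[2]<.08 and .4<x[0]<.75: print("blue",c.round(),s,x.round(3))
cv2.imwrite("pics/crop6.png",cv2.resize(p[110:300,170:400],None,fx=3,fy=3))
E
```

```text
21.55 [ 0.5515 -0.1979  0.0347] [-179.9   -0.   -22.8] [ 15.  20.   3. 104.  -1.  55. -95.] [1.6 5.  1.1] [ 1.13 -0.43 -0.01]
shift per row [np.float64(0.1), np.float64(6.9), np.float64(-0.1)] turn/row 0.0
shift per row [np.float64(0.1), np.float64(6.9), np.float64(-0.1)] turn/row 0.0
shift per row [np.float64(0.1), np.float64(6.9), np.float64(-0.1)] turn/row 0.0
shift per row [np.float64(0.1), np.float64(6.9), np.float64(-0.1)] turn/row 0.0
blue [329. 181.] [324 179  10   6  24] [0.449 0.013 0.054]
blue [324. 191.] [316 184  18  13 144] [0.485 0.    0.052]
blue [254. 212.] [249 208  12   8  60] [ 0.577 -0.195  0.042]
blue [580. 268.] [ 509  225  131   83 1115] [0.637 0.763 0.004]
```

View pics/crop6.png

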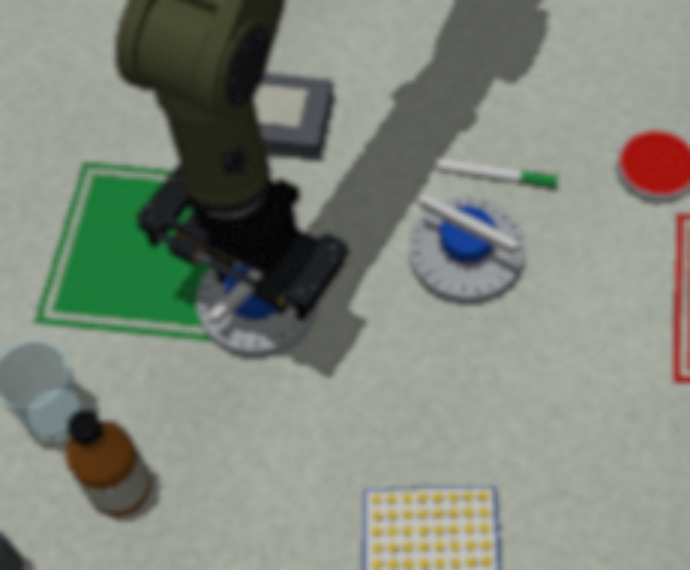

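The far gauge (crop (250,305)) is sliding flat onto the green panel's edge with the gripper around its cap. The near gauge stands free at crop (467,240). I continue the slide.

Emit:
arm_command --series '[[[0, 10, 0], 0], [[0, 20, 0], 0], [[0, 30, 0], 0], [[0, 40, 0], 0], [[0, 50, 0], 0]]'

```text
time_s: 22.1
tool_pos: [0.5322, -0.2438, 0.0347]
tool_rot: [-179.9, -0.0, -22.7]
force: [2.4, 4.2, 1.2]
grip_width: 0.0584
grasp_force: 2.8
```

Emit:
arm_command --series '[[[0, 10, 0], 0], [[0, 20, 0], 0], [[0, 30, 0], 0], [[0, 40, 0], 0], [[0, 50, 0], 0]]'

```text
time_s: 22.6
tool_pos: [0.5129, -0.2897, 0.0346]
tool_rot: [-179.9, -0.0, -22.7]
force: [1.5, 4.9, 1.6]
grip_width: 0.0586
grasp_force: 2.9
```

Emit:
arm_command --series '[[[0, 10, 0], 0], [[0, 19, 0], 0], [[0, 27, 0], 0], [[0, 34, 0], 0], [[0, 38, 0], 0]]'

```text
time_s: 23.1
tool_pos: [0.4979, -0.3253, 0.0346]
tool_rot: [-179.9, 0.0, -22.8]
force: [2.2, 5.5, 2.2]
grip_width: 0.0586
grasp_force: 3.0
```

Emit:
arm_command --series '[[[0, 0, 0], 0], [[0, 0, 0], 0], [[0, 0, 0], 0], [[0, 0, 0], 0], [[0, 0, 0], 0]]' --grip -1

```text
time_s: 23.6
tool_pos: [0.4971, -0.3267, 0.0344]
tool_rot: [180.0, 0.0, -22.8]
force: [-0.9, 0.7, -0.1]
grip_width: 0.0847
grasp_force: 0.0
```

Emit:
arm_command --series '[[[0, 0, -20], 0], [[0, 0, -50], 0], [[0, 0, -80], 0], [[0, 0, -90], 0], [[0, 0, -90], 0]]'

```text
time_s: 24.1
tool_pos: [0.4983, -0.3272, 0.1262]
tool_rot: [180.0, -0.2, -22.8]
force: [0.4, 0.1, -0.2]
grip_width: 0.0868
grasp_force: 0.0
```

```bash
python3 plan.py 0.471 0.009 0.125 0 3; python3 - <<'E'
from h import *
for n in ("scene","top"):
    p,d=viewer.read_camera(n); cv2.imwrite(f"pics/{n}7.png",p);P=cloud(n,d)
    for c,s,m in blobs(mask(p,"blue"),15):
        x=np.median(P[m],0)
        if x[2]<.08 and .4<x[0]<.75: print(n,"blue",c.round(),s,x.round(3)); print(bar(n,p,P,x[0],x[1]))
E
```

```text
24.1 [ 0.4983 -0.3272  0.1262] [180.   -0.2 -22.8] [ 25.  16.   7.  99.  -2.  65. -81.] [ 0.4  0.1 -0.2] [0.05 0.04 0.01]
shift per row [np.float64(-10.4), np.float64(-20.0), np.float64(0.1)] turn/row 0.0
shift per row [np.float64(-10.4), np.float64(-20.0), np.float64(0.1)] turn/row 0.0
shift per row [np.float64(-10.4), np.float64(-20.0), np.float64(0.1)] turn/row 0.0
scene blue [211. 181.] [207 178  10   8  33] [ 0.488 -0.345  0.046]
[ 215.7 -543.9  780.3  145.2   66.6   29.1   55. ]
scene blue [329. 181.] [324 179  10   6  24] [0.45  0.013 0.055]
[471.7   4.5 113.9  17.6  68.9  65.5 128. ]
scene blue [219. 190.] [211 182  15  15 140] [ 0.514 -0.313  0.045]
[ 216.2 -495.9  731.7  136.4   65.4   30.9   50. ]
scene blue [324. 191.] [316 184  18  13 143] [0.486 0.001 0.052]
[471.7   4.5 113.9  17.6  68.9  65.5 128. ]
scene blue [580. 268.] [ 509  225  131   83 1114] [0.636 0.762 0.004]
None
top blue [318. 121.] [297 118  43   8  53] [0.745 0.001 0.047]
[782.8   4.6 109.   64.5  51.7  96.5 613. ]
top blue [ 70. 184.] [  0 124 106 102 631] [0.541 0.637 0.004]
None
top blue [  7. 142.] [  0 139  17   6  41] [0.711 0.835 0.003]
None
top blue [320. 221.] [311 217  17  11  93] [ 0.484 -0.001  0.052]
[470.    5.7 109.8  10.1  68.   64.8 156. ]
top blue [453. 220.] [448 216  10   9  52] [ 0.483 -0.335  0.044]
None
top blue [315. 232.] [307 226  19  12 121] [0.454 0.012 0.052]
[411.4   8.9   0.    0.  977.7 179.2 707. ]
```

The far gauge now sits on green at about (0.50, −0.33), skirt top 45 mm (fully home). The near gauge is at (0.470, 0.006) with its bar at 65°. I go back to it at yaw 20°, so tool y is 24° off the travel and 45° clear of the bar.

```bash
python3 plan.py 0.470 0.006 0.122 -0.75 3
```

```text
24.2 [ 0.4967 -0.3261  0.1233] [-1.80e+02  1.00e-01 -2.28e+01] [ 25.  16.   7.  99.  -2.  65. -81.] [ 0.4  0.3 -0.7] [ 0.06  0.07 -0.06]
shift per row [np.float64(-10.2), np.float64(-19.7), np.float64(0.1)] turn/row -0.05
shift per row [np.float64(-5.0), np.float64(-21.6), np.float64(0.1)] turn/row -0.05
shift per row [np.float64(0.5), np.float64(-22.2), np.float64(0.1)] turn/row -0.05
```

Emit:
arm_command --series '[[[-10, -20, 0], -0.05], [[-20, -39, 0], -0.1], [[-31, -59, 0], -0.15], [[-41, -79, 0], -0.2], [[-51, -98, 0], -0.25]]'

```text
time_s: 24.7
tool_pos: [0.4875, -0.2146, 0.1231]
tool_rot: [-180.0, 0.1, -8.3]
force: [-0.2, 0.2, -0.1]
grip_width: 0.0874
grasp_force: 0.0
```

Emit:
arm_command --series '[[[-5, -22, 0], -0.05], [[-10, -43, 0], -0.1], [[-15, -65, 0], -0.15], [[-20, -86, 0], -0.2], [[-25, -108, 0], -0.25]]'

```text
time_s: 25.2
tool_pos: [0.4794, -0.1041, 0.1246]
tool_rot: [180.0, -0.0, 6.1]
force: [-0.4, -0.2, -0.1]
grip_width: 0.0868
grasp_force: 0.0
```

Emit:
arm_command --series '[[[0, -22, 0], -0.05], [[1, -44, 0], -0.1], [[1, -67, 0], -0.15], [[2, -89, 0], -0.2], [[2, -111, 0], -0.25]]'

```text
time_s: 25.7
tool_pos: [0.4701, 0.0067, 0.1245]
tool_rot: [180.0, -0.0, 20.4]
force: [-0.2, 0.0, -0.1]
grip_width: 0.0869
grasp_force: 0.0
```

```bash
python3 plan.py 0.470 0.006 0.038 0 2
```

```text
25.7 [0.4701 0.0067 0.1245] [180.   -0.   20.4] [  7.   2. -11. 115.   0.  63. -74.] [-0.2  0.  -0.1] [-0.01  0.03 -0.02]
shift per row [np.float64(-0.0), np.float64(0.1), np.float64(8.6)] turn/row 0.0
shift per row [np.float64(-0.0), np.float64(0.1), np.float64(8.6)] turn/row 0.0
```

Emit:
arm_command --series '[[[0, 0, 12], 0], [[0, 0, 24], 0], [[0, 0, 36], 0], [[0, 0, 48], 0], [[0, 0, 60], 0]]'

```text
time_s: 26.2
tool_pos: [0.4699, 0.004, 0.0629]
tool_rot: [-180.0, 0.1, 20.1]
force: [0.5, -0.5, 0.9]
grip_width: 0.0868
grasp_force: 0.0
```

Emit:
arm_command --series '[[[0, 0, 10], 0], [[0, 0, 18], 0], [[0, 0, 24], 0], [[0, 0, 27], 0], [[0, 0, 27], 0]]'

```text
time_s: 26.7
tool_pos: [0.4701, 0.0048, 0.0372]
tool_rot: [-180.0, 0.0, 20.2]
force: [-0.4, 0.4, -0.2]
grip_width: 0.087
grasp_force: 0.0
```

Emit:
arm_command --series '[[[0, 0, 0], 0], [[0, 0, 0], 0], [[0, 0, 0], 0], [[0, 0, 0], 0], [[0, 0, 0], 0]]' --grip 1 --grip_force 4

```text
time_s: 27.2
tool_pos: [0.4702, 0.0052, 0.0376]
tool_rot: [-180.0, -0.0, 20.2]
force: [0.8, -0.8, 1.3]
grip_width: 0.0555
grasp_force: 4.0
```

Emit:
arm_command --series '[[[0, 0, 0], 0], [[0, 0, 0], 0], [[0, 0, 0], 0], [[0, 0, 0], 0], [[0, 0, 0], 0]]'

```text
time_s: 27.7
tool_pos: [0.4702, 0.0051, 0.0375]
tool_rot: [-180.0, -0.0, 20.2]
force: [-1.5, 2.7, 2.7]
grip_width: 0.0559
grasp_force: 4.0
```

```bash
python3 plan.py 0.491 0.317 0.036 0 6
```

```text
27.7 [0.4702 0.0051 0.0375] [-180.    -0.    20.2] [  7.   8. -11. 120.   2.  52. -75.] [-1.5  2.7  2.7] [0.53 0.36 0.04]
shift per row [np.float64(4.2), np.float64(-9.5), np.float64(0.1)] turn/row 0.0
shift per row [np.float64(4.2), np.float64(-9.5), np.float64(0.1)] turn/row 0.0
shift per row [np.float64(4.2), np.float64(-9.5), np.float64(0.1)] turn/row 0.0
shift per row [np.float64(4.2), np.float64(-9.5), np.float64(0.1)] turn/row 0.0
shift per row [np.float64(4.2), np.float64(-9.5), np.float64(0.1)] turn/row 0.0
shift per row [np.float64(4.2), np.float64(-9.5), np.float64(0.1)] turn/row 0.0
```

Emit:
arm_command --series '[[[1, -2, 0.2], 0], [[3, -6, 0.3], 0], [[6, -13, 0.3], 0], [[10, -22, 0.3], 0], [[14, -32, 0.3], 0]]'

```text
time_s: 28.2
tool_pos: [0.4732, 0.0366, 0.0374]
tool_rot: [179.8, -0.0, 20.0]
force: [0.5, -5.2, 2.5]
grip_width: 0.0557
grasp_force: 4.0
```

Emit:
arm_command --series '[[[4, -9.5, 0], 0], [[8, -19, 0], 0], [[12.5, -28, 0], 0], [[17, -38, 0], 0], [[21, -47, 0], 0]]'

```text
time_s: 28.7
tool_pos: [0.4767, 0.0882, 0.0374]
tool_rot: [179.8, 0.0, 20.1]
force: [-0.7, -7.0, 3.9]
grip_width: 0.0561
grasp_force: 4.2
```

```bash
python3 plan.py 0.491 0.317 0.036 0 5
```

```text
28.7 [0.4767 0.0882 0.0374] [179.8   0.   20.1] [  0.  10. -15. 118.   4.  53. -87.] [-0.7 -7.   3.9] [-1.57  0.1  -0.04]
shift per row [np.float64(3.7), np.float64(-8.4), np.float64(0.1)] turn/row 0.0
shift per row [np.float64(3.7), np.float64(-8.4), np.float64(0.1)] turn/row 0.0
shift per row [np.float64(3.7), np.float64(-8.4), np.float64(0.1)] turn/row 0.0
shift per row [np.float64(3.7), np.float64(-8.4), np.float64(0.1)] turn/row 0.0
shift per row [np.float64(3.7), np.float64(-8.4), np.float64(0.1)] turn/row 0.0
```

Sliding well with the foot pressed lightly on the bench (+4 N). I continue.

Emit:
arm_command --series '[[[4, -9.5, 0], 0], [[8, -19, 0], 0], [[12, -28, 0], 0], [[16, -37, 0], 0], [[20, -46, 0], 0]]'

```text
time_s: 29.2
tool_pos: [0.4797, 0.1377, 0.0373]
tool_rot: [179.7, 0.1, 20.0]
force: [-0.3, -7.3, 5.8]
grip_width: 0.0559
grasp_force: 4.4
```

Emit:
arm_command --series '[[[4, -9.5, 0], 0], [[8, -19, 0], 0], [[12, -28, 0], 0], [[16, -37, 0], 0], [[20, -46, 0], 0]]'

```text
time_s: 29.7
tool_pos: [0.4827, 0.1875, 0.0373]
tool_rot: [179.7, 0.1, 20.0]
force: [-0.3, -7.8, 5.2]
grip_width: 0.0558
grasp_force: 4.4
```

```bash
python3 plan.py 0.491 0.317 0.036 0 3; python3 - <<'E'
from h import *
p,d=viewer.read_camera("scene"); cv2.imwrite("pics/crop8.png",cv2.resize(p[110:300,300:500],None,fx=3,fy=3))
E
```

```text
29.7 [0.4827 0.1875 0.0373] [1.797e+02 1.000e-01 2.000e+01] [ -8.  14. -19. 113.   6.  54. -99.] [-0.3 -7.8  5.2] [-1.8   0.05 -0.02]
shift per row [np.float64(3.5), np.float64(-7.9), np.float64(0.1)] turn/row 0.0
shift per row [np.float64(3.5), np.float64(-7.9), np.float64(0.1)] turn/row 0.0
shift per row [np.float64(3.5), np.float64(-7.9), np.float64(0.1)] turn/row 0.0
```

View pics/crop8.png

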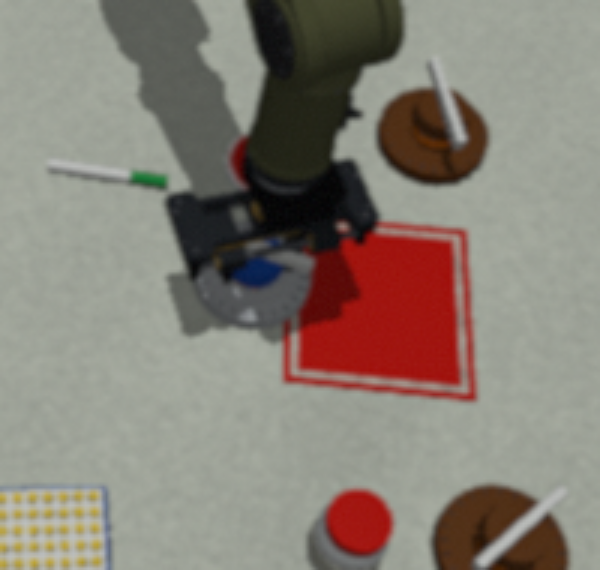

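The near gauge (crop (253,280)) is entering the red panel, clear of the petri dish and the brown look-alikes. I finish the slide, then release and lift.

Emit:
arm_command --series '[[[4, -9.5, 0], 0], [[8, -19, 0], 0], [[12, -28, 0], 0], [[16, -37, 0], 0], [[20, -46, 0], 0]]'

```text
time_s: 30.25
tool_pos: [0.4855, 0.2378, 0.0371]
tool_rot: [179.7, 0.1, 20.0]
force: [-0.3, -8.7, 4.9]
grip_width: 0.0574
grasp_force: 4.4
```

Emit:
arm_command --series '[[[4, -9.5, 0], 0], [[8, -19, 0], 0], [[12, -28, 0], 0], [[16, -37, 0], 0], [[20, -46, 0], 0]]'

```text
time_s: 30.75
tool_pos: [0.4886, 0.2876, 0.037]
tool_rot: [179.7, 0.1, 20.0]
force: [-0.3, -8.5, 6.0]
grip_width: 0.0574
grasp_force: 4.4
```

Emit:
arm_command --series '[[[4, -9, 0], 0], [[8, -17, 0], 0], [[11, -23, 0], 0], [[12, -26, 0], 0], [[12, -26, 0], 0]]'

```text
time_s: 31.25
tool_pos: [0.491, 0.3173, 0.037]
tool_rot: [179.8, 0.0, 20.1]
force: [0.7, -5.7, 4.5]
grip_width: 0.0568
grasp_force: 4.0
```

Emit:
arm_command --series '[[[0, 0, 0], 0], [[0, 0, 0], 0], [[0, 0, 0], 0], [[0, 0, 0], 0], [[0, 0, 0], 0]]' --grip -1

```text
time_s: 31.75
tool_pos: [0.4897, 0.3202, 0.037]
tool_rot: [-180.0, 0.0, 20.2]
force: [0.0, 0.9, 0.1]
grip_width: 0.0845
grasp_force: 0.0
```

Emit:
arm_command --series '[[[0, 0, -20], 0], [[0, 0, -50], 0], [[0, 0, -80], 0], [[0, 0, -110], 0], [[0, 0, -140], 0]]'

```text
time_s: 32.25
tool_pos: [0.4897, 0.32, 0.1783]
tool_rot: [-180.0, -0.0, 20.2]
force: [0.5, -0.3, 0.0]
grip_width: 0.0872
grasp_force: 0.0
```

```bash
python3 plan.py 0.55 0.0 0.25 0 2
```

```text
32.25 [0.4897 0.32   0.1783] [-180.    -0.    20.2] [ -17.   14.  -22.   96.    5.   71. -110.] [ 0.5 -0.3  0. ] [ 0.06 -0.03 -0.  ]
shift per row [np.float64(-5.4), np.float64(32.1), np.float64(-7.2)] turn/row 0.0
shift per row [np.float64(-5.4), np.float64(32.1), np.float64(-7.2)] turn/row 0.0
```

Emit:
arm_command --series '[[[-5, 30, -7], 0], [[-10, 60, -14], 0], [[-15, 90, -21], 0], [[-21, 120, -28], 0], [[-27, 150, -35], 0]]'

```text
time_s: 32.75
tool_pos: [0.5162, 0.1687, 0.2125]
tool_rot: [180.0, -0.0, 20.2]
force: [-0.4, -0.1, 1.0]
grip_width: 0.0873
grasp_force: 0.0
```

Emit:
arm_command --series '[[[-5, 32, -7], 0], [[-11, 64, -14], 0], [[-16, 96, -21], 0], [[-21, 128, -28], 0], [[-27, 150, -35], 0]]'

```text
time_s: 33.25
tool_pos: [0.5429, 0.0171, 0.2474]
tool_rot: [179.9, -0.0, 20.0]
force: [0.2, 0.1, 0.2]
grip_width: 0.0868
grasp_force: 0.0
```

```bash
python3 m.py 9; python3 - <<'E'
from h import *
p=cv2.imread("pics/scene9.png"); cv2.imwrite("pics/crop9.png",cv2.resize(p[120:320,160:500],None,fx=2.3,fy=2.3))
E
```

```text
scene
green [220. 196.] 1147 [ 0.509 -0.32 ]
red [26. 79.] 2514 [ 0.097 -1.142]
red [425. 216.] 1194 [0.508 0.314]
blue [219. 189.] [211 181  15  15 143] [ 0.511 -0.314  0.044]
  bar [ 499.7 -326.7  111.7   11.8   61.6  148.2  120. ]
blue [427. 206.] [418 200  19  12 155] [0.502 0.308 0.052]
  bar [484.5 312.8 110.3  12.4  68.9  75.4 128. ]
blue [314. 304.] [292 301  44   7 213] [0.827 0.011 0.034]
  bar [792.3   4.9 118.1  67.3  52.7  99.4 639. ]
top
green [439. 217.] 1826 [ 0.494 -0.317]
red [201. 220.] 1834 [0.495 0.313]
blue [442. 211.] [435 203  16  19 162] [ 0.506 -0.31   0.044]
  bar [ 499.3 -325.7  108.8    9.1   60.4  148.1  143. ]
blue [196. 216.] [186 212  21  10 128] [0.5   0.307 0.051]
  bar [485.3 315.  108.6  10.6  67.9  75.3 177. ]
blue [193. 228.] [184 223  20  10 120] [0.47  0.315 0.052]
  bar [485.3 315.  108.6  10.6  67.9  75.3 177. ]
```

View pics/crop9.png

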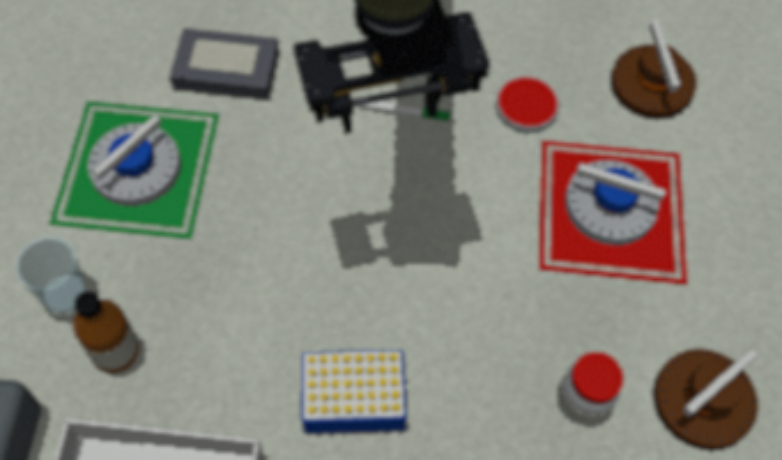

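Both gauges are wholly on their panels: green at crop (133,163), red at crop (613,200). The red gauge's bar reads 75° against 65° before. The height hasn't changed, so the whole gauge probably turned, but I'll re-check that the cap is still against its stop with a gentle clockwise push.

```bash
python3 plan.py 0.487 0.315 0.11 -0.96 3
```

```text
33.35 [0.5434 0.0152 0.2481] [ 1.799e+02 -1.000e-01  1.980e+01] [  4.   5.  -9.  97.   1.  78. -75.] [ 0.3 -0.4 -0.6] [ 0.01  0.01 -0.01]
shift per row [np.float64(3.2), np.float64(-20.1), np.float64(9.2)] turn/row -0.064
shift per row [np.float64(9.4), np.float64(-18.0), np.float64(9.2)] turn/row -0.064
shift per row [np.float64(14.6), np.float64(-14.2), np.float64(9.2)] turn/row -0.064
```

Emit:
arm_command --series '[[[3, -20, 9], -0.064], [[6, -40, 18], -0.128], [[10, -60, 27], -0.192], [[13, -80, 36], -0.256], [[16, -101, 46], -0.32]]'

```text
time_s: 33.85
tool_pos: [0.5218, 0.1229, 0.2001]
tool_rot: [-180.0, 0.0, 38.9]
force: [0.7, -0.6, -0.6]
grip_width: 0.0867
grasp_force: 0.0
```

Emit:
arm_command --series '[[[9, -18, 9], -0.064], [[19, -36, 18], -0.128], [[28, -54, 27], -0.192], [[38, -72, 36], -0.256], [[47, -90, 46], -0.32]]'

```text
time_s: 34.35
tool_pos: [0.5034, 0.2214, 0.1545]
tool_rot: [180.0, -0.0, 57.1]
force: [0.1, 0.4, -0.4]
grip_width: 0.087
grasp_force: 0.0
```

Emit:
arm_command --series '[[[15, -14, 9], -0.064], [[29, -28, 18], -0.128], [[44, -43, 27], -0.192], [[58, -57, 36], -0.256], [[73, -71, 46], -0.32]]'

```text
time_s: 34.85
tool_pos: [0.4838, 0.3213, 0.1085]
tool_rot: [180.0, -0.0, 75.5]
force: [0.7, 0.2, -0.3]
grip_width: 0.0876
grasp_force: 0.0
```

```bash
python3 plan.py 0.487 0.315 0.065 0 1
```

```text
34.85 [0.4838 0.3213 0.1085] [180.   -0.   75.5] [-14.  17. -26. 101.   8.  64. -57.] [ 0.7  0.2 -0.3] [-0.01 -0.1  -0.06]
shift per row [np.float64(-1.1), np.float64(0.9), np.float64(8.7)] turn/row 0.0
```

Emit:
arm_command --series '[[[-3, 4, 9], 0], [[-3, 4, 18], 0], [[-3, 4, 27], 0], [[-3, 4, 36], 0], [[-3, 4, 43], 0]]'

```text
time_s: 35.35
tool_pos: [0.4873, 0.3148, 0.0652]
tool_rot: [-180.0, 0.0, 75.1]
force: [-0.5, -0.3, 0.9]
grip_width: 0.0868
grasp_force: 0.0
```

Emit:
arm_command --series '[[[0, 0, 0], 0], [[0, 0, 0], 0], [[0, 0, 0], 0], [[0, 0, 0], 0], [[0, 0, 0], 0]]' --grip 1 --grip_force 4

```text
time_s: 35.85
tool_pos: [0.4873, 0.3159, 0.0665]
tool_rot: [180.0, -0.0, 75.2]
force: [0.3, -0.2, -0.3]
grip_width: 0.055
grasp_force: 0.0
```

Emit:
arm_command --series '[[[0, 0, 0], 0], [[0, 0, 0], 0], [[0, 0, 0], 0], [[0, 0, 0], 0], [[0, 0, 0], 0]]'

```text
time_s: 36.35
tool_pos: [0.4871, 0.3156, 0.0661]
tool_rot: [180.0, 0.0, 75.2]
force: [-0.0, 0.0, 0.1]
grip_width: 0.015
grasp_force: 0.0
```

Emit:
arm_command --series '[[[0, 0, 0], 0], [[0, 0, 0], 0], [[0, 0, 0], 0], [[0, 0, 0], 0.05], [[0, 0, 0.2], 0.1]]'

```text
time_s: 36.85
tool_pos: [0.4867, 0.3156, 0.0659]
tool_rot: [-180.0, 0.1, 69.3]
force: [-2.7, -1.1, 3.0]
grip_width: 0.0109
grasp_force: 4.3
```

```bash
python3 plan.py 0.487 0.315 0.065 0 1
```

```text
36.85 [0.4867 0.3156 0.0659] [-1.80e+02  1.00e-01  6.93e+01] [-15.  20. -24. 103.   9.  59. -63.] [-2.7 -1.1  3. ] [-0.19  0.52  0.12]
shift per row [np.float64(-0.1), np.float64(0.1), np.float64(0.2)] turn/row 0.0
```

Emit:
arm_command --series '[[[0, 0, 0], 0.04], [[0, 0, 0.1], 0.08], [[0, 0, 0.2], 0.12], [[0, 0, 0.3], 0.16], [[0, 0, 0.3], 0.16]]'

```text
time_s: 37.35
tool_pos: [0.4867, 0.3155, 0.0656]
tool_rot: [-180.0, 0.1, 60.3]
force: [-2.4, -0.6, 3.2]
grip_width: 0.0144
grasp_force: 4.9
```

```bash
python3 plan.py 0.487 0.315 0.065 0 1
```

```text
37.35 [0.4867 0.3155 0.0656] [-1.80e+02  1.00e-01  6.03e+01] [-16.  19. -23. 103.   9.  59. -72.] [-2.4 -0.6  3.2] [-0.23  0.56  0.08]
shift per row [np.float64(-0.1), np.float64(0.1), np.float64(0.1)] turn/row 0.0
```

The pads wedged straight away, with the bar staying at about 74°, so the cap is hard against its stop. I open, lift clear and check.

Emit:
arm_command --series '[[[0, 0, 0], 0], [[0, 0, 0], 0], [[0, 0, 0], 0], [[0, 0, 0], 0], [[0, 0, 0], 0]]' --grip -1

```text
time_s: 37.85
tool_pos: [0.4873, 0.3157, 0.0656]
tool_rot: [180.0, -0.0, 60.3]
force: [-0.2, -0.0, 0.9]
grip_width: 0.0466
grasp_force: 0.0
```

Emit:
arm_command --series '[[[0, 0, -30], 0], [[0, 0, -60], 0], [[0, 0, -90], 0], [[0, 0, -120], 0], [[0, 0, -150], 0]]'

```text
time_s: 38.35
tool_pos: [0.4871, 0.3156, 0.2169]
tool_rot: [180.0, -0.0, 60.3]
force: [0.2, 0.2, -0.6]
grip_width: 0.0834
grasp_force: 0.0
```

Emit:
arm_command --series '[[[-30, 0, 0], 0], [[-65, 0, 0], 0], [[-105, 0, 0], 0], [[-145, 0, 0], 0], [[-185, 0, 0], 0]]'

```text
time_s: 38.85
tool_pos: [0.3946, 0.1537, 0.2156]
tool_rot: [180.0, -0.0, 60.3]
force: [0.3, -0.8, 0.6]
grip_width: 0.0873
grasp_force: 0.0
```

Emit:
arm_command --series '[[[0, 0, 0], 0], [[0, 0, 0], 0], [[0, 0, 0], 0], [[0, 0, 0], 0], [[0, 0, 0], 0]]'

```text
time_s: 39.35
tool_pos: [0.3956, 0.1559, 0.2154]
tool_rot: [-180.0, 0.0, 60.4]
force: [0.5, 0.1, 0.3]
grip_width: 0.0864
grasp_force: 0.0
```

```bash
python3 m.py 10 | grep -v red; python3 - <<'E'
from h import *
p=cv2.imread("pics/top10.png"); cv2.imwrite("pics/crop10.png",cv2.resize(p[80:320,130:520],None,fx=2,fy=2))
E
```

```text
scene
green [220. 196.] 1148 [ 0.509 -0.32 ]
blue [219. 189.] [211 181  15  15 144] [ 0.512 -0.313  0.045]
  bar [ 499.7 -326.7  111.7   11.8   61.6  148.1  119. ]
blue [427. 206.] [418 199  19  13 157] [0.502 0.308 0.052]
  bar [484.9 313.7 108.2  17.5  68.9  74.1 125. ]
blue [314. 304.] [292 301  44   7 213] [0.827 0.011 0.033]
  bar [791.6   6.1 118.2  65.6  52.5  98.8 628. ]
top
green [439. 217.] 1843 [ 0.494 -0.318]
blue [442. 211.] [436 203  15  19 156] [ 0.506 -0.311  0.045]
  bar [ 498.8 -325.4  107.5    7.8   60.3  148.2  125. ]
```

View pics/crop10.png

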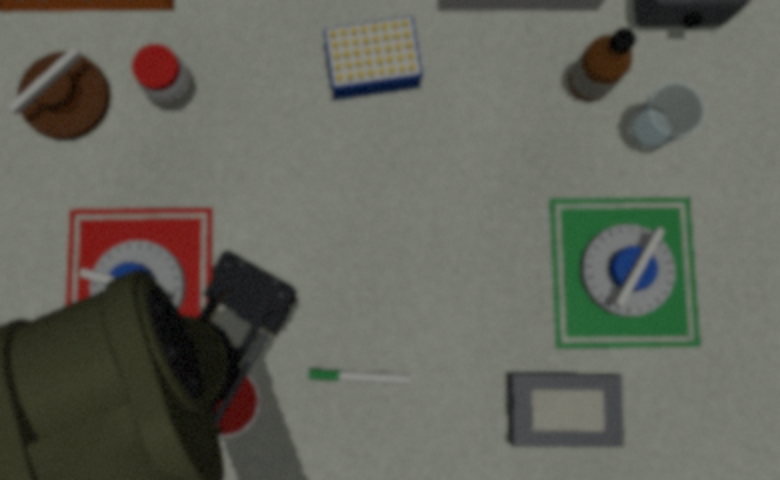

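The sound gauge is wholly on green at crop (630,270) and the bad one on red at crop (140,275). The bystanders are unmoved and the arm is clear. I hand in.

```bash
python3 -c "
from cell import env
print(env.sign_off())"
```

```text
the job is handed in; nothing more can be done
None
```

Both caps were turned to their stops; the sound gauge is wholly on green and the bad-thread gauge wholly on red, handed in at about 39 s. However, for about 1.5 s of the green slide my grip lifted that gauge's foot by about 1 mm, so it didn't stay on the bench throughout.

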